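File the cable tester on end in the bench rack

TASK

Put the cable tester away: it lies flat on the mat. Stand it upright on one of its short thin ends (either end up) in the gap of the storage rack, broad side facing the filed cases and centred across the rack, and then slide the bookend up until the whole row is snug, with no gaps left. Everything in the rack must stay standing, and the screwdriver, spool, tin and helping hand must be left where they are.

Things in the scene. Friction and masses are not known exactly. Their poses are not given: they have to be found in the camera images.
- tester: cable tester, a flat cream plastic box 112 long (its x) x 58 wide (its y) x 30 thick (its z) mm, dark blue panel with small lamps on its top face, two dark sockets in its +x end; 0.22 kg. Origin at the centre of the box. Starts flat on the mat (mat is 4 mm thick, top at z = 0.004 m), z up
- rack: fixed dark steel rack on the mat: base plate 250 (x) x 90 (y) x 6 (z) mm, fixed upright end plate 90 mm high, its inner face at x = +109 mm. Origin: centre of the base plate's underside; x runs along the row to the fixed end plate, away from the robot; z up. Cases stand on the base, 6 mm above the origin, centred on y = 0. The bookend is at the -x end
- bookend (a joint): slide of the bookend along the rack's +x, in m: 0 fully open; the inner face of its plate is at x = -0.034 + value in the rack's frame. Stiff, about 3 N. With both filed cases and the tester packed tight it reads about 0.065; it starts between 0 and 0.02
- bookend_face (a point): point on the inner face (the side towards the row) of the bookend's upright steel plate, on the rack's centre line, 40 mm above the base's top; axes parallel to the rack's. The plate is 6 mm thick, 76 mm wide, its top 86 mm above the base's top
- bookend_grip (a point): point in the bookend's black upright handle tab, 12 mm below its top, 72 mm behind (-x) the plate's inner face; axes as the rack's. The tab is 14 mm thick (x), 40 wide (y), its top 60 mm above the base's top; it stands on a flat foot 9 mm high
- case_near: grey plastic driver-bit case standing in the rack, the one next to the gap: 24 thick (x) x 62 wide (y) x 90 high (z) mm, loose, 0.22 kg. Origin at the centre of its underside
- case_far: the same kind of case, standing between case_near and the fixed end plate. Origin at the centre of its underside
- screwdriver: bystander: loose screwdriver with a black handle lying on the mat, 190 mm long; origin at its middle, underside, x along it
- spool: bystander: loose grey solder spool standing on the mat, 60 mm across, 50 mm high; origin at the centre of its underside
- tin: bystander: loose round brass tin on the mat, 60 mm across, 35 mm high; origin at the centre of its underside
- helping_hand: bystander: fixed helping-hand stand, round black foot 100 mm across, a cross bar 120 mm long (y) at 90 mm height with a clip at each end, 115 mm high; origin at the centre of its underside

How it is judged:
On the way, in this order (a step that is already met when the one before it is completed fails the run):
1. the tester is tipped up on its end in the rack's gap, within 30 degrees of upright (angle between the x axis of tester and the z axis of rack, either way round below 0.52 rad and x of tester in the frame of rack between -0.034 and 0.06 m and y of tester in the frame of rack between -0.02 and 0.02 m and z of tester in the frame of rack below 0.085 m), for 0.1 s.
2. the bookend is slid up and the row is snug (angle between the x axis of tester and the z axis of rack, either way round below 0.14 rad and x of tester in the frame of rack between -0.034 and 0.06 m and y of tester in the frame of rack between -0.02 and 0.02 m and value of joint bookend above 0.058 m), for 0.1 s.
At the end, for the whole second after the job is handed in: The tester rests on a short end on the rack base, within 6 deg of upright, broad side along the row within 7 deg, within 15 mm of the centre line, between the filed cases and the bookend; the bookend leaves at most about 7 mm of slack in the row; both filed cases stand (angle between the x axis of tester and the z axis of rack, either way round below 0.1 rad and angle between the z axis of tester and the x axis of rack, either way round below 0.12 rad and x of tester in the frame of rack between 0.036 and 0.052 m and y of tester in the frame of rack between -0.015 and 0.015 m and z of tester in the frame of rack between 0.058 and 0.066 m and value of joint bookend above 0.058 m and angle between each of case_near, case_far's own z axis and vertical below 0.12 rad and linear speed of tester below 0.01 m/s and angular speed of tester below 0.1 rad/s); the robot touches nothing.
It fails at once if a filed case is knocked over (tipped more than 25 degrees) (angle between any of case_near, case_far's own z axis and vertical above 0.44 rad).
It fails at once if the screwdriver, spool or tin is shifted more than 25 mm (distance of any of screwdriver, spool, tin from where it was at the start of the episode above 0.025 m).
It fails at once if the helping hand is pushed with more than 10 N (contact force between anything else and helping_hand above 10 N).
It also fails if it takes over 54 s, if anything falls off the work surface, if the arm or the gripper's body presses on something with over 40 N, if the wrist force passes 120 N, or if a joint passes its speed limit or range.

ROBOT

A 7-joint arm with a two-finger parallel gripper is mounted at the origin on the work surface. World frame = base frame: x ahead of the robot, y to its left, z up, the work surface at z = 0. Lengths are in m, angles in rad, forces in N, time in s.
With the tool pointing down it reaches from about 0.35 to 0.9 m from the base axis. Payload 8.1 kg.
Tool frame: the origin (TCP) lies midway between the tips of the shut fingers; the grasp point (between the pads) lies 19 mm behind it; z points along the fingers, y is the line along which they close (so a half turn about z gives the same grasp; the last joint's range is limited). The gripper opens to 92 mm and grips with 3 to 60 N. Pads are 19 mm wide; open, the fingers measure 130 mm over their backs; the gripper's body (75 mm by 190 mm) begins 47 mm behind the grasp point.
Start: joints at [-1.207, 0.434, 0.025, 1.573, -0.012, 1.134, -0.075], TCP at [0.281, 0.558, 0.227] pointing down, gripper open.
Joint ranges: [-2.62, 2.62], [-0.44, 2.09], [-1.27, 1.32], [0.08, 2.57], [-1.32, 4.46], [0.12, 2], [-2.74, 2.74]. Speed limits (rad/s): [2.22, 2.22, 3.01, 3.01, 3.14, 3.14, 3.14].

INTERFACE

Orientations are given as [roll, pitch, yaw] about the fixed x, y, z axes, in that order (R = Rz(yaw) Ry(pitch) Rx(roll)).
In Python, from cell import get_obs, snapshot, camera_params, hand_in, trace gives the robot as it stands.
- The arm moves only by the tool drive_tool, never from a script. Its argument "moves" is text: rows parted by semicolons, each of 4 numbers parted by spaces: the shift along the tool's x, y, z in mm, then the turn about the tool's z in degrees. In form: x y z turn; .... A call has 1 to 10 rows; each row is the pose to reach, as a shift and turn from the pose commanded when the call began, along the tool's axes at that moment; what a row does not reach only later rows make up. A row lasts 1/8 s, in which the tool goes at most 62.5 mm and 10.7 degrees, less where a joint would pass 70% of its speed; a pose out of reach is approached as far as the arm can. A call with a gripper value outside its range is refused whole. "claw" is the finger opening in mm, from 0 to 91.8, set as the call begins (left out, the last holds). The fingers move at their own pace and stop on an object; the grip force is fixed at half the most. Time passes only in rows, so rows that repeat a pose let the fingers close. It gives the time, the measured TCP pose, the force, the opening and the grip force at its end, in the units of the state.
- get_obs(): the state, without advancing time (a new reading comes with each control period).
- snapshot(name): name is "scene" or "top" or "wrist"; returns (picture, depth): 384x512x3 uint8, red, green, blue; 384x512 float32, m along the optical axis (not along the pixel's ray), 0 where there is no reading.
- camera_params(name): a dict with "fovy" (degrees; the focal length in pixels is half the picture's height over the tangent of half this angle, whatever the lens; pixels are square), "cx", "cy" (the principal point, pixels), "R" (3x3) and "t" (3): a world point X has camera coordinates R X + t. Camera axes: x right, y down, z forward; pixel columns grow to the right and rows downward; lengths in m; the calibration is good to about 2 mm. The wrist camera is an equidistant fisheye: a pixel r from the principal point sees the ray r / f radians off the axis. A picture is of the moment at which its call begins: read the wrist's pose just before it. camera_params takes no time and is no camera call; for the wrist camera it gives the pose at the moment of the call.
- hand_in(): hands the job in; it is judged then, once.
Trained networks look in the newest picture that a camera, given by its name, has taken for a name from the list of things; names that differ only in an ending like _2 or _b are one class to them, and where a whole thing is asked for, a point or a joint stands for the part that bears it (a point fixed in the world has none). Each returns a list of dicts, best first, with "confidence" (0 to 1); they miss things now and then, are a little off and sometimes report something else, mostly with a low value. They report only what shows in the picture. A call takes as long as a camera call.
- trace(camera, label): "mask" (384x512 bool, what is visible of it) and "xy" ([column, row] in pixels, amid what is visible of it).
The state is a dict: "time": time; "joint_positions": joint angles; "qd": joint speeds; "tau": joint torques, N m; "tool_pos": TCP position; "ee_rot": TCP orientation; "ft_force": force on the tool from outside, world axes, zero at the start; "ft_torque": the same for the moment, N m; "finger_gap": finger opening in m; "grip_force": force on a finger pad.
Only numpy, scipy, OpenCV 4.12 (cv2) and the standard library are available. Lean on these libraries where they do the work, as an engineer would, in place of code of your own. Each camera call takes 0.05 s, during which the arm holds its last target. There are 200 camera calls.

## Working session

There is one attempt and no reset: what is moved stays moved. The work goes in short steps, Python scripts to look and compute and a tool call to move; the robot and the scene stay as the last step left them, time stands still between calls to the robot, and variables do not carry over. Pictures are saved under pics/ and viewed, at most 10 in all, crops included, and the job is handed in when it is done.

Besides the shell and the picture viewer there is one more tool, called as name(argument=value, ...) on one line, values as JSON. drive_tool: Moves the arm, as the interface text tells. Its arguments: {"type":"object","properties":{"moves":{"type":"string"},"claw":{"type":"number"}},"required":["moves"]}

```bash
mkdir -p pics; ls; cat > h.py <<'E'
import numpy as np, cv2
from cell import get_obs, snapshot, camera_params, hand_in, trace
def cloud(cam,mask,depth,P=None):
    P=P or camera_params(cam); f=192/np.tan(np.radians(P['fovy'])/2)
    v,u=np.nonzero(mask&(depth>0)); d=depth[v,u]
    a=(u-P['cx']);b=(v-P['cy'])
    if cam=='wrist':
        r=np.hypot(a,b)+1e-9; t=np.tan(r/f)/r; X=np.c_[a*t*d,b*t*d,d]
    else: X=np.c_[a/f*d,b/f*d,d]
    return (X-np.array(P['t']))@np.array(P['R'])
def save(n,img): cv2.imwrite('pics/'+n,img[:,:,::-1])
E
python3 - <<'E'
from h import *
o=get_obs();print(o['time'],o['tool_pos'],o['ee_rot'],o['finger_gap'])
S,ds=snapshot('scene');T,dt=snapshot('top')
save('s0.png',S);save('t0.png',T)
for n in ['tester','rack','bookend_grip','case_near','screwdriver','spool','tin','helping_hand']:
  for cam,d in (('top',dt),('scene',ds)):
    for r in trace(cam,n)[:2]:
        c=cloud(cam,r['mask'],d)
        if len(c)<5: continue
        print(n,cam,round(r['confidence'],2),np.round(r['xy']),len(c),np.round(np.percentile(c,[2,50,98],axis=0),3).tolist())
E
```

```text
pics
0.0 [0.28110336 0.55762874 0.22593655] [-3.13999731e+00  1.37629277e-04  2.67468314e+00] 0.09157618596441307
tester top 0.84 [214. 212.] 1139 [[0.49, 0.126, 0.026], [0.541, 0.163, 0.035], [0.594, 0.198, 0.039]]
tester scene 0.57 [269. 172.] 678 [[0.492, 0.122, 0.006], [0.552, 0.157, 0.034], [0.602, 0.198, 0.039]]
tester scene 0.47 [170. 241.] 241 [[0.661, -0.245, 0.032], [0.679, -0.211, 0.1], [0.696, -0.187, 0.104]]
rack top 0.83 [359. 188.] 3123 [[0.492, -0.247, 0.006], [0.586, -0.182, 0.013], [0.723, -0.124, 0.099]]
rack top 0.5 [216. 209.] 1141 [[0.489, 0.128, 0.028], [0.542, 0.163, 0.035], [0.594, 0.198, 0.039]]
rack scene 0.72 [171. 234.] 2086 [[0.505, -0.268, 0.008], [0.604, -0.191, 0.025], [0.733, -0.13, 0.101]]
bookend_grip top 0.72 [356. 199.] 1088 [[0.507, -0.213, 0.013], [0.557, -0.171, 0.021], [0.596, -0.137, 0.098]]
bookend_grip scene 0.64 [170. 218.] 758 [[0.514, -0.221, 0.01], [0.583, -0.175, 0.05], [0.603, -0.139, 0.098]]
case_near scene 0.76 [169. 242.] 269 [[0.615, -0.247, 0.01], [0.68, -0.214, 0.1], [0.697, -0.187, 0.104]]
case_near scene 0.42 [270. 172.] 645 
[... 737 characters left out ...]
[[0.522, -0.219, 0.017], [0.584, -0.176, 0.053], [0.603, -0.143, 0.098]]
tin top 0.64 [282. 106.] 552 [[0.756, -0.03, 0.008], [0.781, -0.003, 0.039], [0.811, 0.024, 0.043]]
tin top 0.3 [358. 200.] 1071 [[0.51, -0.212, 0.012], [0.558, -0.17, 0.021], [0.598, -0.137, 0.098]]
tin scene 0.67 [260. 258.] 421 [[0.762, -0.032, 0.011], [0.793, -0.006, 0.039], [0.816, 0.022, 0.044]]
helping_hand top 0.73 [121. 141.] 1387 [[0.671, 0.328, 0.02], [0.714, 0.387, 0.03], [0.758, 0.455, 0.112]]
helping_hand scene 0.82 [361. 183.] 920 [[0.648, 0.326, 0.004], [0.721, 0.379, 0.029], [0.765, 0.451, 0.109]]
helping_hand scene 0.49 [271. 172.] 659 [[0.493, 0.122, 0.008], [0.551, 0.158, 0.034], [0.602, 0.2, 0.039]]
```

View pics/t0.png

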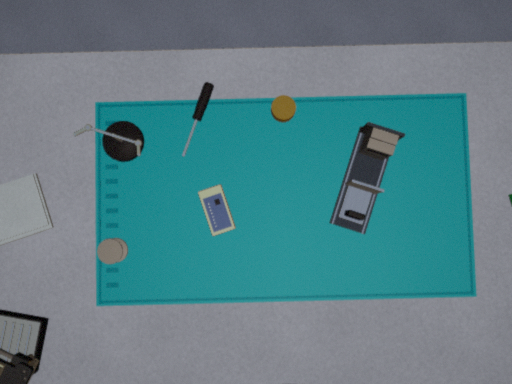

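View pics/s0.png

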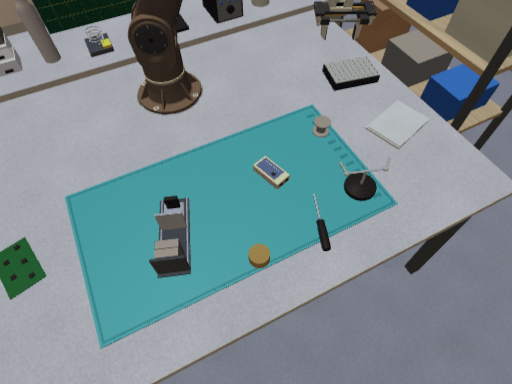

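The top view shows the tester at (215,210), the rack at (368,180) with its fixed end plate at the top, the screwdriver at (200,110), the spool at (112,250), the tin at (283,107) and the helping hand at (122,140). The scene view agrees. Next I'll fit the poses.

```bash
python3 - <<'E'
from h import *
T,dt=snapshot('top');S,ds=snapshot('scene')
P=camera_params('top');print('cam',-np.array(P['R']).T@np.array(P['t']),P['fovy'])
def rect(c,name):
    (cx,cy),(w,h),a=cv2.minAreaRect((c[:,:2]*1000).astype(np.float32))
    print(name,len(c),np.round([cx,cy,w,h,a],1), 'z',np.round(np.median(c[:,2]),3))
for cam,d in (('top',dt),('scene',ds)):
    m=trace(cam,'tester')[0]['mask']; c=cloud(cam,m,d); rect(c[c[:,2]>.03],cam+' tester')
    m=trace(cam,'rack')[0]['mask']; m=cv2.dilate(m.astype(np.uint8),np.ones((9,9)))>0
    c=cloud(cam,m,d)
    for lo,hi,n in ((.0065,.013,'base'),(.0135,.03,'foot'),(.055,.075,'tab'),(.088,.12,'tops')):
        k=c[(c[:,2]>lo)&(c[:,2]<hi)]
        if len(k)>3: rect(k,cam+' '+n)
    k=c[(c[:,2]>.088)]
    # along-rack histogram
    ang=np.radians(-21); np.save(cam+'.npy',c)
big=cv2.resize(T[110:245,320:420],None,fx=5.5,fy=4.4*1.25,interpolation=cv2.INTER_CUBIC)
big=cv2.resize(T[115:240,320:420],(480,600),interpolation=cv2.INTER_CUBIC)
save('crop.png',big)
E
```

```text
cam [0.51555768 0.06274735 1.16505778] 44.04302812673738
top tester 1123 [542.1 163.3 111.9  57.8  17.2] z 0.035
top base 1892 [ 611.9 -203.5  133.1  292.    70.3] z 0.01
top foot 966 [ 605.4 -191.1   89.3  242.6   70.4] z 0.019
top tab 241 [ 616.4 -188.7   88.5  210.5   67.3] z 0.068
top tops 421 [ 650.7 -207.9   89.4  142.5   71. ] z 0.099
scene tester 510 [543.3 162.6 113.3  60.   17. ] z 0.035
scene base 926 [ 597.8 -200.7  137.   293.7   69.6] z 0.01
scene foot 331 [ 611.2 -193.3   89.1  247.7   70.4] z 0.02
scene tab 321 [ 619.2 -196.2   89.6  217.2   70.2] z 0.066
scene tops 494 [ 652.6 -209.4   88.   143.5   71.6] z 0.1
```

View pics/crop.png

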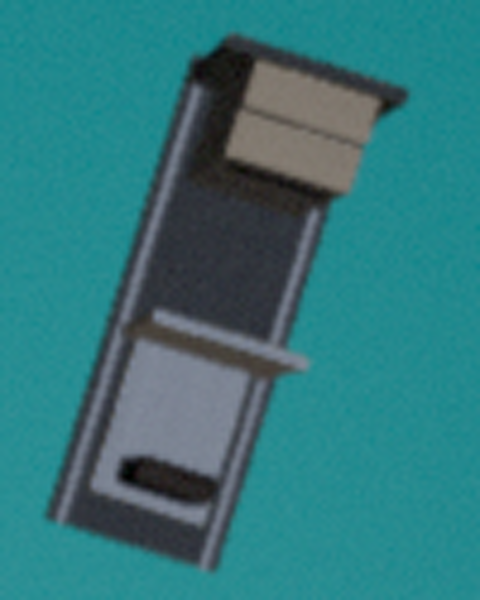

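The crop shows both cases packed against the end plate (crop rows 60-190), the bookend plate at about row 340 and its tab at about (168,480).

```bash
python3 - <<'E'
import numpy as np
a=np.radians(-19.6);u=np.array([np.cos(a),np.sin(a)]);v=np.array([-u[1],u[0]])
for cam in('top','scene'):
    c=np.load(cam+'.npy'); s=c[:,:2]@u*1000; t=c[:,:2]@v*1000; z=c[:,2]*1000
    m=(z>92)&(z<112); print(cam,'tops t',np.percentile(t[m],[1,99]).round(1)); h,e=np.histogram(s[m],np.arange(np.floor(s[m].min()),s[m].max()+3,3)); print(*[f'{int(x)}:{n}' for x,n in zip(e,h) if n])
    for x0,x1 in ((640,662),(715,800)):
        k=m&(s>x0)&(s<x1)
        if k.any(): print(' tops',x0,'s',np.percentile(s[k],[2,98]).round(1),'t',np.percentile(t[k],[2,98]).round(1),z[k].mean().round(1))
    m=(z>13)&(z<30); print(' low s',np.percentile(s[m],[.5,99.5]).round(1),'t',np.percentile(t[m],[1,99]).round(1))
    m=(z>62)&(z<80)&(s<600); print(' tab s',np.percentile(s[m],[3,97]).round(1),'t',np.percentile(t[m],[3,97]).round(1), m.sum(),z[m].mean())
    m=(z>8.5)&(z<13)&(abs(t-13)<60); h,e=np.histogram(s[m],np.arange(480,560,5)); print(' base s',h)
E
```

```text
top tops t [-19.   66.4]
611:33 614:45 617:15 695:4 722:2 725:5 728:6 731:12 734:29 737:32 740:40 743:37 746:60 749:51 752:28
 tops 715 s [727.8 753.3] t [-18.3  65.3] 99.8
 low s [513.9 746.2] t [-19.4  66.6]
 tab s [539.4 553.2] t [ 4.3 41.5] 107 69.67580835206255
 base s [ 0  0  0  2  6  3 34 51 52 56 34 19 17 19 20]
scene tops t [-18.4  64.5]
613:13 616:29 619:31 697:10 700:22 703:23 706:26 709:18 712:3 715:3 718:5 721:2 724:1 727:2 733:6 736:18 739:29 742:31 745:28 748:33 751:43 754:70
 tops 715 s [719.5 756.4] t [-18.2  64.2] 99.7
 low s [517.8 761.1] t [-19.1  66.6]
 tab s [542.2 556. ] t [ 4.2 41.5] 75 68.81785274658844
 base s [ 0  1  0  1  0  0  4 17 14 13  7  8 11 11 11]
```

drive_tool(moves="-42 -29 6 -5; -84 -59 14 -10; -126 -88 26 -15; -168 -118 40 -20; -211 -147 53 -24; -253 -177 67 -29; -295 -206 80 -34; -337 -236 100 -39; -379 -265 120 -44; -379 -265 120 -44", claw=91)

```text
time: 2.45
tool_pos: [0.5016, 0.1456, 0.1054]
ee_rot: [-3.139, -0.002, -2.847]
ft_force: [-0.8, 0.1, 1.0]
finger_gap: 0.0912
grip_force: 0.0
```

```bash
python3 - <<'E'
from h import *
o=get_obs();T,dt=snapshot('wrist');print(o['tool_pos'],get_obs()['tool_pos'])
for r in trace('wrist','tester')[:2]:
    c=cloud('wrist',r['mask'],dt); k=c[(c[:,2]>.028)&(c[:,2]<.045)]
    print(r['confidence'],len(c),np.median(c[:,2])); print(cv2.minAreaRect((k[:,:2]*1000).astype(np.float32)))
save('w0.png',T)
E
```

```text
[0.50156126 0.14564179 0.10544254] [0.50088579 0.14861739 0.1061257 ]
0.73 195 0.017277228290928377
((0.0, 0.0), (0.0, 0.0), 0.0)
0.61 5538 0.03521633402716405
((535.9788208007812, 164.27490234375), (99.27218627929688, 58.38760757446289), 17.664852142333984)
```

drive_tool(moves="0 0 45 0; 0 0 80 0; 0 0 96 0; 0 0 96 0")

```text
time: 3.05
tool_pos: [0.4999, 0.1518, 0.0105]
ee_rot: [3.141, -0.001, -2.839]
ft_force: [0.8, -0.4, 0.6]
finger_gap: 0.0907
grip_force: 0.0
```

drive_tool(moves="0 0 0 0; 0 0 0 0; 0 0 0 0; 0 0 0 0; 0 0 0 0; 0 0 0 0", claw=50)

```text
time: 3.8
tool_pos: [0.5007, 0.1508, 0.0112]
ee_rot: [-3.141, 0.001, -2.841]
ft_force: [-1.9, -1.9, 6.2]
finger_gap: 0.0577
grip_force: 29.9
```

drive_tool(moves="0 0 -30 0; 0 0 -70 0; 0 0 -110 0; 0 0 -150 0; 0 0 -180 0; 0 0 -190 0; 0 0 -190 0")

```text
time: 4.68
tool_pos: [0.5003, 0.1509, 0.2004]
ee_rot: [3.142, -0.0, -2.84]
ft_force: [0.3, -0.3, -1.9]
finger_gap: 0.0578
grip_force: 29.9
```

```bash
python3 - <<'E'
from h import *
o=get_obs();T,dt=snapshot('scene');print(o['tool_pos'],o['finger_gap'],o['grip_force'],o['ft_force'])
for r in trace('scene','tester')[:1]:
    c=cloud('scene',r['mask'],dt); print(r['confidence'],r['xy'],len(c),np.round(np.percentile(c,[2,50,98],axis=0),3))
save('s1.png',cv2.resize(T[60:260,150:400],None,fx=3,fy=3))
E
```

```text
[0.5002716  0.15085722 0.2003678 ] 0.0577701712347113 29.873172640800476 [ 0.29522752 -0.33622804 -1.94303248]
0.75 [275.4, 132.2] 759 [[0.497 0.13  0.201]
 [0.558 0.16  0.223]
 [0.602 0.196 0.227]]
```

View pics/s1.png

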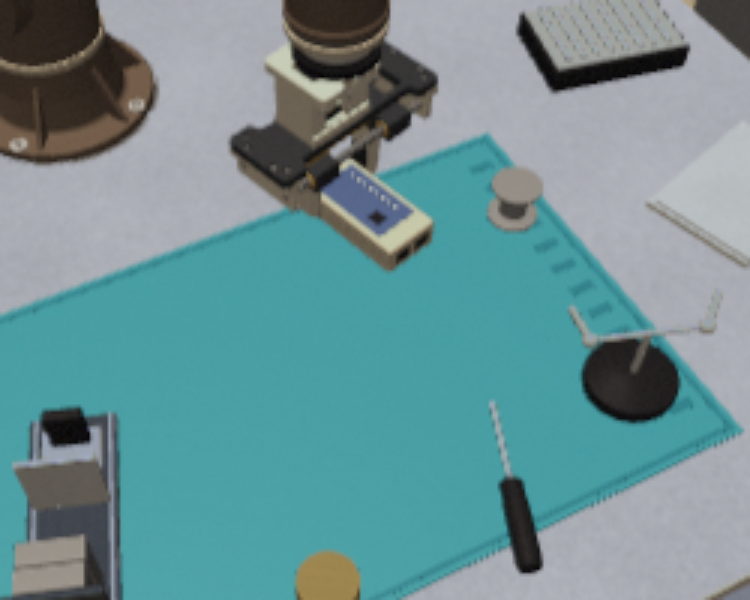

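The tester stays horizontal in the grip, with its end at crop (410,250). To turn it in the pads, I'll regrip it about 31 mm from its near end. Then I'll press that short side down on the outer edge of the fixed end plate, so the far end swings down outside the rack.

drive_tool(moves="0 0 60 0; 0 0 120 0; 0 0 165 0; 0 0 184 0; 0 0 189 0; 0 0 189 0")

```text
time: 5.52
tool_pos: [0.4994, 0.1504, 0.0107]
ee_rot: [-3.141, -0.002, -2.841]
ft_force: [0.0, 0.0, -2.0]
finger_gap: 0.0577
grip_force: 29.9
```

drive_tool(moves="0 0 0 0; 0 0 0 0; -19 0 4 0; -19 0 4 0; -19 0 4 0", claw=80)

```text
time: 6.15
tool_pos: [0.5179, 0.1563, 0.0076]
ee_rot: [3.142, -0.001, -2.841]
ft_force: [0.1, -0.6, -0.3]
finger_gap: 0.0799
grip_force: 0.0
```

drive_tool(moves="0 0 0 0; 0 0 0 0; 0 0 0 0; 0 0 0 0; 0 0 0 0", claw=50)

```text
time: 6.78
tool_pos: [0.5184, 0.1565, 0.0078]
ee_rot: [3.142, -0.0, -2.841]
ft_force: [-1.7, -1.0, 3.4]
finger_gap: 0.0578
grip_force: 29.9
```

```bash
python3 - <<'E'
import numpy as np
from h import *
a=np.radians(-19.6);u=np.array([np.cos(a),np.sin(a)]);v=np.array([-u[1],u[0]])
for cam in('top','scene'):
    c=np.load(cam+'.npy'); s=c[:,:2]@u*1000; t=c[:,:2]@v*1000; z=c[:,2]*1000
    for lo in range(730,762,3):
        m=(s>=lo)&(s<lo+3)&(t>-8)&(t<55)
        m2=(s>=lo)&(s<lo+3)&(t>57)
        if m.any(): print(cam,lo,m.sum(),np.percentile(z[m],[10,50,90]).round(1), m2.sum(), np.percentile(z[m2],[50,90]).round(1) if m2.any() else '')
print(get_obs()['joint_positions'])
E
```

```text
top 730 17 [ 13.6  87.3 101.6] 14 [ 6.9 11.9]
top 733 27 [ 37.1 100.9 103.9] 11 [6.  9.6]
top 736 40 [ 42.8  99.8 102.4] 13 [ 8.7 11.4]
top 739 48 [ 54.2  99.5 103. ] 12 [ 5.9 10.9]
top 742 39 [ 31.2  99.  102.6] 15 [10.6 70.2]
top 745 57 [ 36.3  98.1 101.8] 55 [53.6 96. ]
top 748 39 [ 97.6 100.4 102.7] 20 [ 56.3 100.2]
top 751 26 [ 98.2 100.4 101.8] 14 [38.5 99.9]
top 754 2 [96.9 97.  97. ] 8 [ 4.8 12.1]
scene 730 2 [71.7 76.4 81. ] 9 [ 5.9 12.9]
scene 733 7 [91.2 98.6 99.6] 5 [4.9 8. ]
scene 736 17 [ 98.9 100.6 103.3] 7 [ 6.1 11. ]
scene 739 29 [ 99.1 101.2 103. ] 6 [5.8 7.7]
scene 742 30 [ 98.6 101.1 102.9] 5 [5.4 7.7]
scene 745 26 [ 98.  100.3 102.4] 5 [6.6 8.7]
scene 748 24 [ 98.8 100.6 102.4] 12 [32.  99.1]
scene 751 35 [ 84.3 100.2 102.9] 16 [ 47.8 100.6]
scene 754 346 [17.8 57.7 94.5] 65 [54.9 94.5]
scene 757 27 [ 8.5 10.8 48.1] 8 [ 8.1 10.4]
scene 760 26 [ 7.9 10.1 12.8] 9 [ 8.3 10.4]
[-0.37695044  0.58345141 -0.02043779  1.98386404  0.02066432  0.57467707
  1.46052608]
```

drive_tool(moves="0 0 -50 0; 0 0 -100 0; 0 -20 -145 0; -12 -60 -172 5; -24 -110 -180 9; -34 -160 -180 13; -44 -210 -180 17; -55 -260 -180 21; -66 -310 -180 26; -76 -360 -180 30")

```text
time: 8.02
tool_pos: [0.6984, -0.1659, 0.1871]
ee_rot: [3.141, -0.001, 2.917]
ft_force: [0.1, 0.6, -1.2]
finger_gap: 0.0581
grip_force: 29.9
```

```bash
python3 - <<'E'
from h import *
o=get_obs();print(o['tool_pos'],o['ee_rot'],o['joint_positions'].round(2) if hasattr(o['joint_positions'],'round') else o['joint_positions'])
E
```

```text
[ 0.69841012 -0.16592184  0.18707898] [ 3.14144825e+00 -7.73225374e-04  2.91693614e+00] [ 0.05  0.62  0.19  1.37 -0.12  1.16  1.6 ]
```

drive_tool(moves="-29 -31 0 3; -48 -52 0 5; -57 -62 0 7; -57 -62 0 7; -57 -62 0 7")

```text
time: 8.65
tool_pos: [0.7398, -0.2359, 0.1877]
ee_rot: [3.14, -0.001, 2.799]
ft_force: [0.3, 0.6, -2.1]
finger_gap: 0.0581
grip_force: 29.9
```

```bash
python3 - <<'E'
from h import *
o=get_obs();print(np.round(o['tool_pos'],4),np.degrees(o['ee_rot'][2]))
T,dt=snapshot('scene')
a=np.radians(-19.6);u=np.array([np.cos(a),np.sin(a)]);v=np.array([-u[1],u[0]])
r=trace('scene','tester')[0];c=cloud('scene',r['mask'],dt)
p=np.array(o['tool_pos'])[:2]*1000;print('tool st',p@u,p@v)
print(r['confidence'],r['xy'],np.percentile(c[:,:2]@u*1000,[2,50,98]),np.percentile(c[:,:2]@v*1000,[2,50,98]),np.percentile(c[:,2],[2,50,98]))
E
```

```text
[ 0.7398 -0.2359  0.1877] 160.3687686253088
tool st 776.0537125687039 25.912191596417525
0.55 [156.0, 267.8] [766.68387804 823.39718608 856.97541376] [-1.4451314  27.15938624 54.48456752] [0.19131505 0.21423397 0.21717147]
```

drive_tool(moves="0 0 40 0; 0 0 70 0; 0 0 80 0; 0 0 85 0; 0 0 88 0; 0 0 91 0")

```text
time: 9.5
tool_pos: [0.7423, -0.2378, 0.1007]
ee_rot: [3.14, 0.006, 2.797]
ft_force: [0.7, 1.8, 10.8]
finger_gap: 0.058
grip_force: 30.0
```

drive_tool(moves="0 0 3 0; 0 0 6 0; 0 0 9 0; 0 0 9 0")

```text
time: 10.0
tool_pos: [0.7446, -0.2386, 0.0931]
ee_rot: [3.14, 0.011, 2.798]
ft_force: [5.3, 0.2, 9.5]
finger_gap: 0.0577
grip_force: 30.0
```

```bash
cat > t.py <<'E'
from h import *
import sys
def look(name):
    o=get_obs();T,dt=snapshot('scene')
    a=np.radians(-19.6);u=np.array([np.cos(a),np.sin(a)]);v=np.array([-u[1],u[0]])
    p=np.array(o['tool_pos'])*1000;print('tool st',p[:2]@u,p[:2]@v,p[2],'F',np.round(o['ft_force'],1),o['finger_gap'])
    r=trace('scene','tester')[0];c=cloud('scene',cv2.erode(r['mask'].astype(np.uint8),np.ones((3,3)))>0,dt)*1000
    X=np.c_[c[:,:2]@u,c[:,:2]@v,c[:,2]]
    print(r['confidence'],r['xy'],len(X),np.percentile(X,[2,50,98],axis=0).round(0))
    # dominant plane by RANSAC
    best=0;g=np.random.default_rng(0)
    for _ in range(300):
        q=X[g.choice(len(X),3,0)];n=np.cross(q[1]-q[0],q[2]-q[0]);n/=np.linalg.norm(n)+1e-9
        k=abs((X-q[0])@n)<2.5
        if k.sum()>best: best=k.sum();K=k
    n=np.linalg.svd(X[K]-X[K].mean(0))[2][2]; n*=np.sign(n[2]);print('plane',best,n.round(3))
    x,y=map(int,r['xy']);x0=max(0,x-70);y0=max(0,y-70)
    save(name,cv2.resize(T[y0:y0+140,x0:x0+140],None,fx=4,fy=4))
if __name__=='__main__': look(sys.argv[1])
E
python3 t.py s2.png
```

```text
tool st 781.4664319984475 24.95993418156085 93.13788841251348 F [5.3 0.2 9.5] 0.05768257046945787Traceback (most recent call last):
  File "t.py", line 19, in <module>
    if __name__=='__main__': look(sys.argv[1])
                             ~~~~^^^^^^^^^^^^^
  File "t.py", line 7, in look
    r=trace('scene','tester')[0];c=cloud('scene',cv2.erode(r['mask'].astype(np.uint8),np.ones((3,3)))>0,dt)*1000
      ~~~~~~~~~~~~~~~~~~~~~~~^^^
IndexError: list index out of range
```

```bash
python3 - <<'E'
from h import *
T,dt=snapshot('scene')
save('s2.png',cv2.resize(T[170:340,70:270],None,fx=3.5,fy=3.5,interpolation=cv2.INTER_CUBIC))
E
```

```text
(no output)
```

View pics/s2.png

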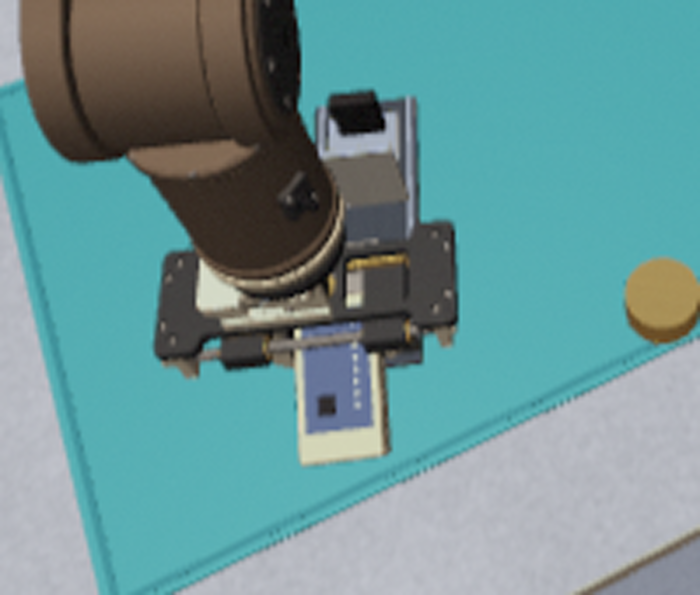

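The tester has begun to tip down (crop (340,390)), with its end face now hidden. I'll keep pressing.

drive_tool(moves="1 0 3 0; 2 0 6 0; 3 0 9 0; 4 0 12 0; 4 0 12 0")

```text
time: 10.78
tool_pos: [0.7429, -0.238, 0.0825]
ee_rot: [3.14, 0.016, 2.798]
ft_force: [10.1, -2.1, 10.6]
finger_gap: 0.0578
grip_force: 30.0
```

```bash
cat > t.py <<'E'
from h import *
import sys
a=np.radians(-19.6);u=np.array([np.cos(a),np.sin(a)]);v=np.array([-u[1],u[0]])
def look(name):
    o=get_obs();T,dt=snapshot('scene')
    p=np.array(o['tool_pos'])*1000;print('tool st',p[:2]@u,p[:2]@v,p[2],'F',np.round(o['ft_force'],1),o['finger_gap'])
    m=np.ones(dt.shape,bool);I=T.astype(int)
    c=cloud('scene',m&(dt>0),dt)*1000; col=I[dt>0]
    X=np.c_[c[:,:2]@u,c[:,:2]@v,c[:,2]]
    g=p[:2]@u
    near=(abs(X[:,1]-24)<40)&(X[:,0]>g-20)&(X[:,0]<g+100)&(X[:,2]>8)
    blue=near&(col[:,2]>col[:,0]*1.15)&(col[:,2]>col[:,1]*1.15)
    X=X[blue]; print(len(X),np.percentile(X,[2,50,98],axis=0).round(0).tolist())
    best=0;r=np.random.default_rng(0)
    for _ in range(300):
        q=X[r.choice(len(X),3,0)];n=np.cross(q[1]-q[0],q[2]-q[0]);n/=np.linalg.norm(n)+1e-9
        k=abs((X-q[0])@n)<2.5
        if k.sum()>best: best=k.sum();K=k
    n=np.linalg.svd(X[K]-X[K].mean(0),full_matrices=False)[2][2]; n*=np.sign(n[0])
    print('plane',best,n.round(3),'tilt deg',np.degrees(np.arctan2(n[0],n[2])),'yaw',np.degrees(np.arctan2(n[1],n[0])))
    save(name,cv2.resize(T[170:340,70:270],None,fx=3.5,fy=3.5,interpolation=cv2.INTER_CUBIC))
if __name__=='__main__': look(sys.argv[1])
E
python3 t.py s3.png
```

```text
tool st 779.7339232284872 24.9932604303421 82.5355157242712 F [10.1 -2.1 10.6] 0.05781956761584243
467 [[778.0, 4.0, 78.0], [810.0, 25.0, 99.0], [838.0, 46.0, 167.0]]
plane 410 [ 0.585 -0.008  0.811] tilt deg 35.83554486517844 yaw -0.8283649119977905
```

Tilt is 36° so far, but the box is starting to slip up in the pads because the lever is short. I'll carry it over the gap and push its low end against case_near, which is backed by the end plate and gives a far longer lever.

drive_tool(moves="-4 0 -30 0; -4 0 -80 0; -4 0 -125 0; 30 -1 -132 0; 80 -1 -132 0; 120 -1 -132 0; 145 -1 -130 0; 150 -1 -128 0; 150 -1 -128 0")

```text
time: 11.95
tool_pos: [0.5955, -0.1869, 0.2047]
ee_rot: [3.141, 0.002, 2.797]
ft_force: [0.1, -0.0, -2.0]
finger_gap: 0.0577
grip_force: 30.0
```

```bash
python3 t.py s3.png
```

```text
tool st 623.6404438370159 23.698212253581886 204.7488187407417 F [ 0.1 -0.  -2. ] 0.05765384752591023
529 [[625.0, 3.0, 199.0], [653.0, 24.0, 222.0], [681.0, 46.0, 283.0]]
plane 467 [ 0.602 -0.004  0.799] tilt deg 36.99944146730258 yaw -0.37098610516512515
```

View pics/s3.png

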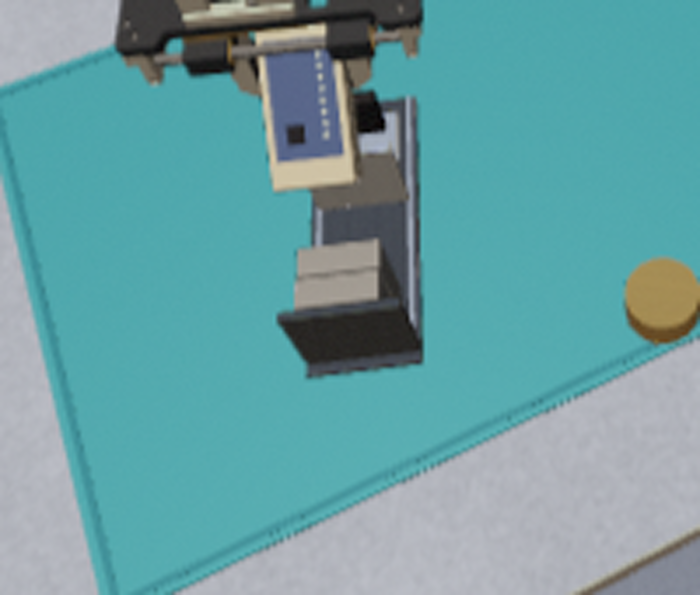

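The tester is held 37° nose-down above the gap (crop (310,110)), yaw is aligned, and the rack is undisturbed. Now I'll lower it behind case_near and push forward.

drive_tool(moves="6 0 30 0; 7 0 70 0; 7 0 95 0; 7 0 102 0; 7 0 102 0; -3 0 102 0")

```text
time: 12.75
tool_pos: [0.5969, -0.1877, 0.1028]
ee_rot: [3.141, -0.001, 2.797]
ft_force: [-27.1, 9.9, 12.1]
finger_gap: 0.058
grip_force: 30.0
```

drive_tool(moves="-5 0 0 0; -10 0 0 0; -15 0 0 0; -20 0 0 0; -20 0 0 0")

```text
time: 13.38
tool_pos: [0.6127, -0.1932, 0.1017]
ee_rot: [3.141, -0.008, 2.797]
ft_force: [-15.7, 4.5, 4.4]
finger_gap: 0.058
grip_force: 30.0
```

```bash
python3 t.py s4.png
```

```text
tool st 641.9593251812868 23.549442119395618 101.6686571290685 F [-15.7   4.5   4.4] 0.05799114993635002
408 [[634.0, 3.0, 86.0], [663.0, 24.0, 115.0], [685.0, 54.0, 192.0]]
plane 339 [0.756 0.012 0.654] tilt deg 49.13966351839154 yaw 0.8997561007493607
```

Working: the tilt is now 49°. I'll continue.

drive_tool(moves="-5 0 0 0; -10 0 0 0; -14 0 0 0; -18 0 0 0; -18 0 0 0")

```text
time: 14.05
tool_pos: [0.6319, -0.2, 0.1022]
ee_rot: [3.141, -0.004, 2.797]
ft_force: [-7.9, 2.5, 0.0]
finger_gap: 0.0575
grip_force: 30.0
```

```bash
python3 t.py s4.png
```

```text
tool st 662.3724628307856 23.523029149728668 102.18305963918955 F [-7.9  2.5  0. ] 0.057517824812609454
326 [[656.0, 2.0, 81.0], [675.0, 23.0, 111.0], [689.0, 45.0, 195.0]]
plane 292 [ 0.896 -0.006  0.445] tilt deg 63.59098558001013 yaw -0.3939092631891376
```

drive_tool(moves="-4 0 2 0; -8 0 6 0; -12 0 10 0; -14 0 14 0; -14 0 14 0")

```text
time: 14.72
tool_pos: [0.6452, -0.2048, 0.0877]
ee_rot: [3.141, -0.003, 2.797]
ft_force: [-4.6, 1.6, -2.9]
finger_gap: 0.0582
grip_force: 30.0
```

```bash
python3 t.py s4.png
```

```text
tool st 676.5230387103273 23.508553370458074 87.72743907081545 F [-4.6  1.6 -2.9] 0.05821950316089626
195 [[671.0, 2.0, 79.0], [682.0, 22.0, 100.0], [713.0, 54.0, 180.0]]
plane 176 [0.957 0.005 0.29 ] tilt deg 73.12733599326634 yaw 0.27537639675942627
```

drive_tool(moves="-3 0 2 0; -6 0 5 0; -9 0 8 0; -9 0 10 0; -9 0 10 0")

```text
time: 15.4
tool_pos: [0.654, -0.208, 0.0781]
ee_rot: [3.141, -0.003, 2.797]
ft_force: [-5.7, 1.8, -2.0]
finger_gap: 0.0582
grip_force: 30.0
```

```bash
python3 t.py s4.png
```

```text
tool st 685.898546572589 23.432808081715418 78.07240207302515 F [-5.7  1.8 -2. ] 0.058161631120223475
117 [[681.0, 2.0, 81.0], [688.0, 23.0, 100.0], [722.0, 56.0, 249.0]]
plane 98 [ 0.982 -0.003  0.188] tilt deg 79.1491247916968 yaw -0.15450225920230834
```

View pics/s4.png

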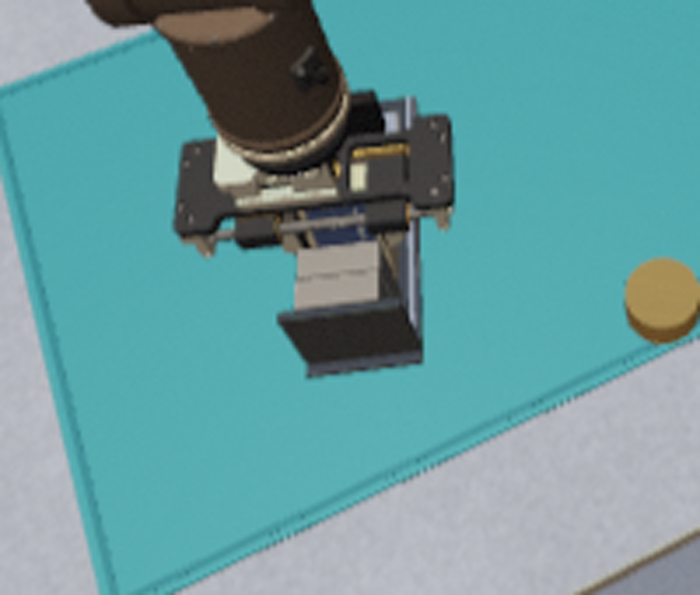

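Tilt is 79° and the cases are standing at crop (340,270). Now I'll press down gently so the lower edge lands on the base and squares the box up.

drive_tool(moves="0 0 2 0; 0 0 4 0; 0 0 6 0; 0 0 6 0")

```text
time: 15.95
tool_pos: [0.654, -0.208, 0.0722]
ee_rot: [3.141, -0.002, 2.797]
ft_force: [-5.7, 1.4, -0.9]
finger_gap: 0.0582
grip_force: 30.0
```

```bash
python3 t.py s5.png
```

```text
tool st 685.8997751386712 23.443572168010604 72.20328686482412 F [-5.7  1.4 -0.9] 0.05818982435965161
100 [[681.0, 2.0, 80.0], [687.0, 22.0, 100.0], [752.0, 48.0, 240.0]]
plane 85 [0.982 0.    0.187] tilt deg 79.22128992745655 yaw 0.01582850795033259
```

drive_tool(moves="0 0 2 0; 0 0 4 0; 0 0 6 0; 0 0 6 0")

```text
time: 16.5
tool_pos: [0.6548, -0.2083, 0.0671]
ee_rot: [3.141, -0.001, 2.797]
ft_force: [-5.2, 1.0, 2.7]
finger_gap: 0.0579
grip_force: 30.0
```

```bash
python3 t.py s5.png
```

```text
tool st 686.7744432233783 23.441962411354087 67.09300791403302 F [-5.2  1.   2.7] 0.057899628512851346
73 [[682.0, 3.0, 79.0], [685.0, 22.0, 104.0], [753.0, 48.0, 166.0]]
plane 64 [ 0.986 -0.002  0.169] tilt deg 80.2642098773778 yaw -0.13046285133643393
```

drive_tool(moves="0 0 2 0; 0 0 4 0; 0 0 6 0; 0 0 6 0")

```text
time: 17.05
tool_pos: [0.658, -0.2094, 0.0658]
ee_rot: [3.14, 0.007, 2.797]
ft_force: [-9.1, 3.7, 31.5]
finger_gap: 0.0575
grip_force: 34.9
```

```bash
python3 t.py s5.png
```

```text
tool st 690.1198965872309 23.449941205035607 65.76334712410478 F [-9.1  3.7 31.5] 0.057474498675298684
58 [[685.0, 1.0, 83.0], [687.0, 22.0, 107.0], [753.0, 48.0, 225.0]]
plane 48 [ 0.991 -0.022  0.136] tilt deg 82.20598076984537 yaw -1.270612293561574
```

drive_tool(moves="0 0 -4 0; 1 0 -8 0; 2 0 -9 0; 2 0 -9 0")

```text
time: 17.6
tool_pos: [0.6528, -0.2076, 0.0685]
ee_rot: [-3.142, -0.0, 2.797]
ft_force: [-0.6, 0.3, -2.0]
finger_gap: 0.058
grip_force: 30.0
```

drive_tool(moves="0 0 0 0; 0 0 0 0; 0 0 0 0; 0 0 0 0; 0 0 0 0", claw=75)

```text
time: 18.23
tool_pos: [0.6529, -0.2076, 0.0687]
ee_rot: [3.142, -0.0, 2.797]
ft_force: [0.4, -0.1, -0.7]
finger_gap: 0.0749
grip_force: 0.0
```

```bash
python3 t.py s5.png
```

```text
tool st 684.7281302123836 23.474935512505144 68.71734990276757 F [ 0.4 -0.1 -0.7] 0.07486435269376723
43 [[690.0, 1.0, 83.0], [699.0, 25.0, 105.0], [754.0, 52.0, 241.0]]
plane 38 [ 0.995  0.006 -0.103] tilt deg 95.93133358639582 yaw 0.320801661756214
```

View pics/s5.png

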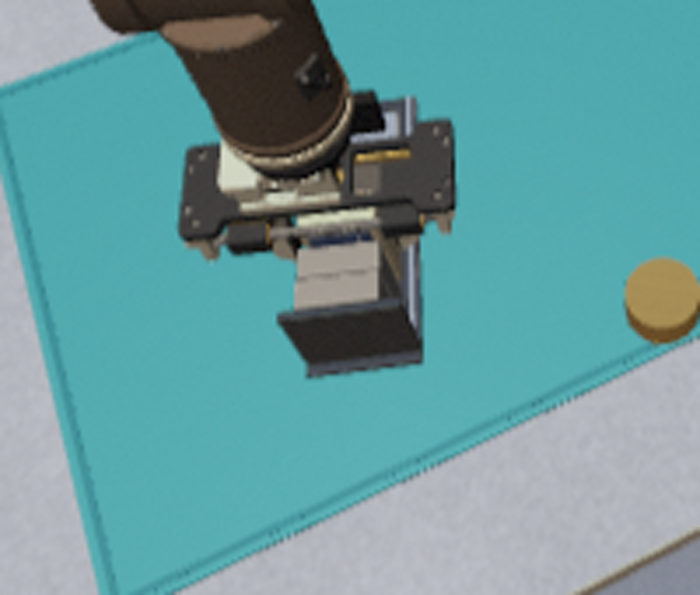

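The tester stands on its end, leaning a few degrees onto case_near (crop (340,235)). Next I'll retreat upward and go to the bookend tab.

drive_tool(moves="0 0 -40 0; 0 0 -90 0; 0 0 -130 0; 40 0 -135 0; 95 0 -135 0; 130 0 -135 0; 137 0 -120 0; 137 0 -80 0; 137 0 -50 0; 137 0 -50 0", claw=75)

```text
time: 19.52
tool_pos: [0.5224, -0.1609, 0.1171]
ee_rot: [-3.141, -0.004, 2.797]
ft_force: [0.3, -1.0, 1.1]
finger_gap: 0.0752
grip_force: 0.0
```

```bash
python3 - <<'E'
from t import *
o=get_obs();p=np.array(o['tool_pos'])*1000;print('tool st',p[:2]@u,p[:2]@v,p[2])
for cam in('scene','top'):
    T,d=snapshot(cam);c=cloud(cam,d>0,d)*1000;s=c[:,:2]@u;t=c[:,:2]@v;z=c[:,2]
    m=(abs(t-23)<26)&(s>640)&(s<760)&(z>85)&(z<130)
    for lo in range(655,700,4):
        k=m&(s>=lo)&(s<lo+4); 
        if k.sum()>3: print(cam,lo,k.sum(),np.percentile(z[k],[50,90]).round(),np.percentile(t[k],[5,95]).round())
T,d=snapshot('wrist')
for r in trace('wrist','bookend_grip')[:1]:
    c=cloud('wrist',r['mask'],d)*1000;s=c[:,:2]@u;t=c[:,:2]@v;z=c[:,2];k=(z>60)&(z<80)
    print(r['confidence'],k.sum()); 
    if k.sum()>5: print(np.percentile(s[k],[3,97]),np.percentile(t[k],[3,97]))
E
```

```text
tool st 546.1177648573896 23.662387796230064 117.12904708504821
scene 663 9 [121. 122.] [ 2. 47.]
scene 667 19 [123. 125.] [ 1. 47.]
scene 671 25 [123. 125.] [ 3. 45.]
scene 675 25 [123. 125.] [ 0. 45.]
scene 679 29 [123. 125.] [ 5. 46.]
scene 683 29 [123. 124.] [ 1. 47.]
scene 687 31 [122. 125.] [-0. 45.]
scene 691 68 [117. 123.] [-0. 48.]
scene 695 76 [108. 119.] [-0. 47.]
scene 699 18 [101. 102.] [-0. 45.]
top 659 48 [104. 121.] [ 1. 46.]
top 663 66 [120. 124.] [-0. 46.]
top 667 42 [122. 125.] [ 0. 45.]
top 671 40 [122. 124.] [ 2. 46.]
top 675 42 [123. 126.] [-0. 47.]
top 679 42 [122. 124.] [ 1. 45.]
top 683 44 [122. 125.] [ 0. 47.]
top 687 39 [122. 124.] [-1. 47.]
top 691 15 [120. 122.] [-1. 43.]
top 695 21 [100. 102.] [ 3. 48.]
top 699 40 [100. 103.] [ 1. 47.]
0.89 1989
[541.89914734 615.73376959] [-12.71929715  53.16866936]
```

drive_tool(moves="0 0 40 0; 0 0 65 0; 0 0 75 0; 0 0 75 0")

```text
time: 20.23
tool_pos: [0.5243, -0.1614, 0.0442]
ee_rot: [3.142, 0.0, 2.797]
ft_force: [0.6, -0.4, 0.1]
finger_gap: 0.0751
grip_force: 0.0
```

drive_tool(moves="0 0 0 0; 0 0 0 0; 0 0 0 0; 0 0 0 0; 0 0 0 0; 0 0 0 0", claw=30)

```text
time: 20.98
tool_pos: [0.5235, -0.1634, 0.044]
ee_rot: [-3.14, 0.001, 2.795]
ft_force: [-2.3, -4.6, 2.3]
finger_gap: 0.0398
grip_force: 30.0
```

drive_tool(moves="-5 0 0 0; -10 0 0 0; -15 0 0 0; -20 0 0 0; -25 0 0 0; -30 0 0 0; -30 0 0 0")

```text
time: 21.85
tool_pos: [0.552, -0.1735, 0.044]
ee_rot: [-3.14, 0.001, 2.796]
ft_force: [-1.8, -4.8, 3.6]
finger_gap: 0.0394
grip_force: 30.0
```

drive_tool(moves="-4 0 0 0; -8 0 0 0; -12 0 0 0; -15 0 0 0; -15 0 0 0")

```text
time: 22.48
tool_pos: [0.5658, -0.1784, 0.0441]
ee_rot: [-3.14, 0.0, 2.796]
ft_force: [-1.8, -4.0, 3.3]
finger_gap: 0.0397
grip_force: 30.0
```

drive_tool(moves="-3 0 0 0; -5 0 0 0; -7 0 0 0; -7 0 0 0")

```text
time: 22.98
tool_pos: [0.5704, -0.18, 0.044]
ee_rot: [-3.14, -0.004, 2.796]
ft_force: [-10.7, -1.7, 12.6]
finger_gap: 0.0394
grip_force: 30.0
```

```bash
python3 - <<'E'
from t import *
o=get_obs();p=np.array(o['tool_pos'])*1000;print('tool st',p[:2]@u,p[:2]@v,p[2],o['ft_force'])
E
```

```text
tool st 597.7108518744576 21.750603668232156 44.026724055826975 [-10.73574578  -1.72834974  12.59137376]
```

The force rose at about 49.7 mm of travel, so the row is snug. I'll relax, release, rise and check.

drive_tool(moves="2 0 0 0; 2 0 0 0")

```text
time: 23.22
tool_pos: [0.5704, -0.18, 0.0441]
ee_rot: [-3.14, 0.0, 2.796]
ft_force: [-3.8, -4.5, 3.0]
finger_gap: 0.0399
grip_force: 30.0
```

drive_tool(moves="0 0 0 0; 0 0 0 0; 0 0 0 0; 0 0 0 0; 0 0 -30 0; 0 0 -80 0; 40 0 -120 0; 90 0 -130 0; 120 0 -130 0; 120 0 -130 0", claw=75)

```text
time: 24.48
tool_pos: [0.4563, -0.1369, 0.1741]
ee_rot: [3.141, -0.0, 2.797]
ft_force: [0.3, -0.7, 0.4]
finger_gap: 0.0748
grip_force: 0.0
```

```bash
python3 - <<'E'
from t import *
print(get_obs()['tool_pos'])
T,d=snapshot('top');c=cloud('top',d>0,d)*1000;s=c[:,:2]@u;t=c[:,:2]@v;z=c[:,2]
m=(abs(t-23)<26)&(s>640)&(s<760)&(z>85)&(z<130)
for lo in range(650,702,4):
    k=m&(s>=lo)&(s<lo+4)
    if k.sum()>3: print(lo,k.sum(),np.percentile(z[k],[50,90]).round(),np.percentile(t[k],[5,95]).round())
k=(abs(t-23)<45)&(s>655)&(s<697)&(z>115)&(z<130);r=cv2.minAreaRect(np.c_[s,t][k].astype(np.float32));print(r)
k=(abs(t-23)<30)&(s>560)&(s<620)&(z>62)&(z<80);print('tab',np.percentile(s[k],[3,50,97]),k.sum())
a2=T[115:240,320:420];S,_=snapshot('scene')
save('end.png',np.hstack([cv2.resize(a2,(400,500),interpolation=2),cv2.resize(S[170:295,110:210],(400,500),interpolation=2)]))
E
```

```text
[ 0.45633028 -0.13691365  0.17410064]
658 10 [90. 96.] [ 8. 47.]
662 51 [96. 98.] [ 0. 45.]
666 95 [109. 122.] [ 0. 46.]
670 40 [122. 124.] [-1. 45.]
674 43 [122. 125.] [-1. 46.]
678 42 [123. 125.] [ 2. 46.]
682 44 [123. 125.] [ 1. 46.]
686 38 [122. 124.] [ 1. 47.]
690 41 [122. 126.] [ 0. 44.]
694 37 [122. 125.] [ 0. 46.]
((682.118896484375, 24.031620025634766), (59.2600212097168, 29.2404842376709), 89.94992065429688)
tab [588.85945825 595.32277835 602.0322354 ] 105
```

View pics/end.png

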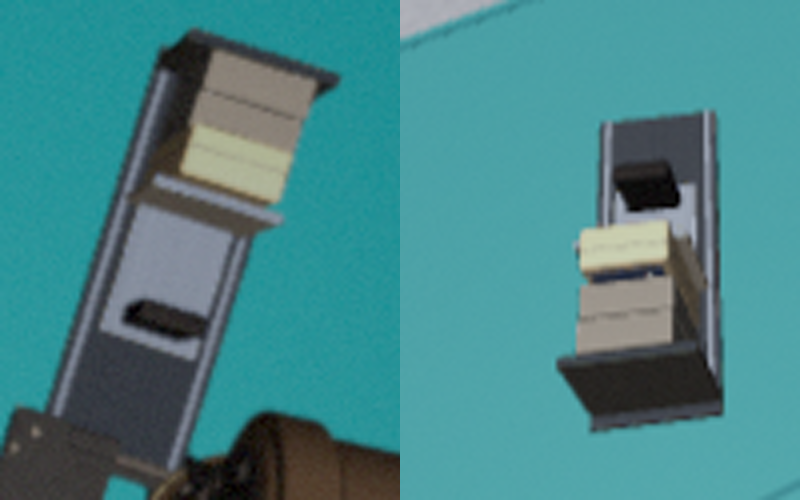

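The tester is upright (left half (240,165), right half (625,250)), flush between the bookend and the cases. It is centred within 1 mm, yaw is under 0.1°, the row is snug and the gripper is clear. I'll hand it in.

```bash
python3 -c "
from cell import hand_in; print(hand_in())"
```

```text
the job is handed in; nothing more can be done
None
```

The cable tester now stands upright and centred in the rack gap, the bookend is slid up until the row is snug, and both cases are still standing; I handed it in at about 24.5 s, but no verdict came back.

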